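# Load a bearing sleeve into the drilling jig

### The job

Push the metal sleeve up the jig's ramp with the fingertips, steadily and without letting it run loose or roll back, until it drops into the seat against the stop at the top. Then push the keeper's yellow knob fully home, so that its bolt lies across the ramp behind the sleeve. Only push: lift nothing, and leave the other things on the bench alone.

Things in the scene. Friction and masses are not known exactly. Their poses are not given: they have to be found in the camera images.
- jig: Blue and steel drilling jig with a ramp, fixed to the bench, 274 mm long, 104 wide. Origin on the bench under its middle; x points level in the uphill direction, y across (the keeper is on the +y side), z up. Side rails with inner faces at y = -43 and +43 mm, 6 thick, stand 8 to 10 above the running surface. The keeper's guide (x 32 to 60, y 50 to 106) is 60 high.
- ramp_foot (a point): Point on the running surface, mid-width, where the 10 degree ramp begins: jig x = -60 mm, 10 above the bench. Before it lies the level landing, also 10 high, from x = -140 (open front end) to -60.
- ramp_crest (a point): Top edge of the ramp, mid-width: jig x = 70 mm, 33 above the bench. Behind it the surface steps down 3 mm into the level seat (30 above the bench), which ends at the upright stop face at x = 112; the stop block is 22 thick and 65 high.
- seat (a point): Where the sleeve's centre is when it lies in the seat touching the stop: jig x = 87, y = 0, 55 mm above the bench. The seat leaves it 5 mm of play (x = 82 to 87), and the step keeps it from rolling back out.
- sleeve: Loose bright, smooth, slippery metal bearing sleeve with two dark bands, outside diameter 50 mm, length 80, 0.3 to 0.5 kg, lying crosswise on the landing at the start, free to roll; oiled, so it also slides on the jig (friction about 0.2). Origin at its centre (on the axis, half-way along); its y axis is the sleeve's axis, which stays along the jig's y; x and z turn as it rolls.
- keeper (a joint): How far the keeper's bolt is pushed in, m: 0 drawn back, 0.040 fully home (hard end stop). It slides in the jig's -y direction against about 2 N of friction and stays where it is left. The bolt (8 mm square, 46 to 54 above the bench, at jig x = 46) lies beside the ramp when drawn back and reaches 40 mm farther over it when home.
- keeper_knob (a point): Centre of the keeper's upright yellow knob, diameter 14 mm, 28 high; this point is 82 above the bench (knob from 68 to 96), at jig x = 46, y = 94 when drawn back and y = 54 when home. It rides above the 60 high guide.
- spare_ring: loose steel collar standing on end, outside diameter 52, height 35; origin at the centre of its underside. Leave alone.
- toothed_wheel: loose flat steel gear wheel lying on the bench, diameter 68, 6 thick; origin at the centre of its underside. Leave alone.
- glass: loose drinking glass, diameter 70, height 85; origin at the centre of its underside. Leave alone.
- tea_box: loose dark red and white tea carton 60 x 100 x 140 high; origin at the centre of its underside. Leave alone.
- screwdriver: loose screwdriver lying on the bench, about 200 long; its x axis runs along it towards the tip. Leave alone.
There are look-alikes about, which are no part of the job. What is shaped like the sleeve but blue, green or turquoise is not meant.

How it is judged:
By the outcome, as a careful person would: the job done as asked, in the order asked, and still so for the second after the job is handed in, with the robot touching nothing.
It also fails if it takes over 58 s, if anything falls off the work surface, if the arm or the gripper's body presses on something with over 40 N, if the wrist force passes 120 N, or if a joint passes its speed limit or range.

### The arm

A 6-joint arm with a two-finger parallel gripper is mounted at the origin on the work surface. World frame = base frame: x ahead of the robot, y to its left, z up, the work surface at z = 0. Lengths are in m, angles in rad, forces in N, time in s.
With the tool pointing down it reaches from about 0.25 to 0.775 m from the base axis. Payload 4 kg.
Tool frame: the origin (TCP) lies midway between the tips of the shut fingers; the grasp point (between the pads) lies 19 mm behind it; z points along the fingers, y is the direction in which the jaws open and shut (so a half turn about z gives the same grasp; the last joint's range is limited). The gripper opens to 94 mm and grips with 3 to 60 N. Pads are 16 mm wide; open, the fingers measure 119 mm over their backs; the gripper's body (75 mm by 177 mm) begins 78 mm behind the grasp point.
Start: joints at [-1.209, 0.087, 1.371, -0, 1.684, -0.103], TCP at [0.247, -0.492, 0.206] pointing down, gripper open.
Joint ranges: [-3.1, 3.1], [-0.76, 2.03], [0.27, 2.55], [-1.08, 4.22], [0.17, 2.65], [-2.57, 2.57]. Speed limits (rad/s): [2.79, 2.79, 3.14, 3.14, 3.14, 3.14].

### API

Orientations are given as [roll, pitch, yaw] about the fixed x, y, z axes, in that order (R = Rz(yaw) Ry(pitch) Rx(roll)).
In Python, from bench import get_obs, snapshot, ticket gives the robot as it stands.
- The arm moves only by the shell command python3 -m creep 'ROWS' [OPENING]. ROWS is JSON, a list that holds one entry, the list of rows, each a list of 4 numbers: the shift along the tool's x, y, z in mm, then the turn about the tool's z in degrees. A call has 1 to 8 rows; each row shifts and turns the commanded pose from where the row before left it, along the tool's axes as they then stand; what a row does not reach is not made up. A row lasts 1/8 s, in which the tool goes at most 62.5 mm and 10.7 degrees, less where a joint would pass 70% of its speed; a pose out of reach is approached as far as the arm can. A call with a gripper value outside its range is refused whole. OPENING is the opening, from 0 (shut) to 1 (fully open), set as the call begins (- or left out, the last holds). The fingers move at their own pace and stop on an object; the grip force is fixed at half the most. Time passes only in rows, so rows that do not move let the fingers close. It gives the time, the measured TCP pose, the force and the opening at its end, in the units of the state.
- get_obs(): the state, without advancing time (a new reading comes with each control period).
- snapshot(name): name is "scene" or "top" or "wrist"; returns a dict with "color" (384x512x3 uint8, red, green, blue), "depth" (384x512 float32, m along the optical axis (not along the pixel's ray), 0 where there is no reading), "fx", "fy", "cx", "cy" (pixels), "extrinsics" (4x4, takes a point from world to camera coordinates). Camera axes: x right, y down, z forward; pixel columns grow to the right and rows downward; lengths in m; the calibration is good to about 2 mm. A picture is of the moment at which its call begins.
- ticket.close_job(): hands the job in, once; it reports no verdict.
The state is a dict: "time": time; "joint_positions": joint angles; "qvel": joint speeds; "joint_torque": joint torques, N m; "tool_pos": TCP position; "ee_rot": TCP orientation; "wrist_force": force on the tool from outside, world axes, zero at the start; "wrist_torque": the same for the moment, N m; "width": finger opening in m.
Only numpy, scipy, OpenCV 4.12 (cv2) and the standard library are available. Lean on these libraries where they do the work, as an engineer would, in place of code of your own. Each camera call takes 0.05 s, during which the arm holds its last target. There are 200 camera calls.

## Working session

There is one attempt and no reset: what is moved stays moved. The work goes in short steps, Python scripts to look and compute and a shell command to move; the robot and the scene stay as the last step left them, time stands still between calls to the robot, and variables do not carry over. Pictures are saved under pics/ and viewed, on a budget of 10 in all, crops included, one or two more only if the job needs it, and the job is handed in when it is done.

```bash
ls; mkdir -p pics; cat > h.py <<'E'
import numpy as np, cv2
from bench import get_obs, snapshot
def save(s,name,crop=None,scale=1):
    im=s["color"][:,:,::-1]
    if crop: a,b,c,d=crop; im=im[b:d,a:c]
    cv2.imwrite("pics/"+name,cv2.resize(im,None,fx=scale,fy=scale,interpolation=cv2.INTER_CUBIC))
def cloud(s):
    v,u=np.mgrid[:384,:512]; d=s["depth"]
    p=np.stack([(u-s["cx"])/s["fx"]*d,(v-s["cy"])/s["fy"]*d,d],-1)
    E=np.array(s["extrinsics"]); return (p-E[:3,3])@E[:3,:3]
def ray(s,u,v,z):
    E=np.array(s["extrinsics"]); R=E[:3,:3]; c=-R.T@E[:3,3]
    d=R.T@np.array([(u-s["cx"])/s["fx"],(v-s["cy"])/s["fy"],1]); return c+d*(z-c[2])/d[2]
E
python3 - <<'E'
from h import *
import pickle
a=snapshot("top");b=snapshot("scene");pickle.dump((a,b),open("s0.pkl","wb"))
A=np.hstack([a["color"],b["color"]])[:,:,::-1]
cv2.imwrite("pics/top0.png",cv2.resize(a["color"][:,:,::-1],(800,600)));cv2.imwrite("pics/scene0.png",cv2.resize(b["color"][:,:,::-1],(800,600)))
print(get_obs())
E
```

```text
pics
{'time': 0.1, 'joint_positions': array([-1.20910159e+00,  8.78708496e-02,  1.37206152e+00,  1.80281259e-05,
        1.68361691e+00, -1.03103353e-01]), 'qvel': array([ 0.00036718, -0.00189247, -0.00350563, -0.00054187, -0.00164576,
        0.00097143]), 'joint_torque': array([ 1.31768888e-03, -3.41251802e+01, -3.03301907e+01,  7.17490423e-02,
        3.03985435e-02, -9.91243610e-05]), 'tool_pos': array([ 0.24636001, -0.49119411,  0.20444794]), 'ee_rot': array([-3.13964826e+00, -2.19199514e-04,  4.64799886e-01]), 'wrist_force': array([0.55158533, 0.0029366 , 0.66332398]), 'wrist_torque': array([ 0.00194961, -0.0158645 ,  0.06013287]), 'width': 0.09376923712323067}
```

View pics/top0.png

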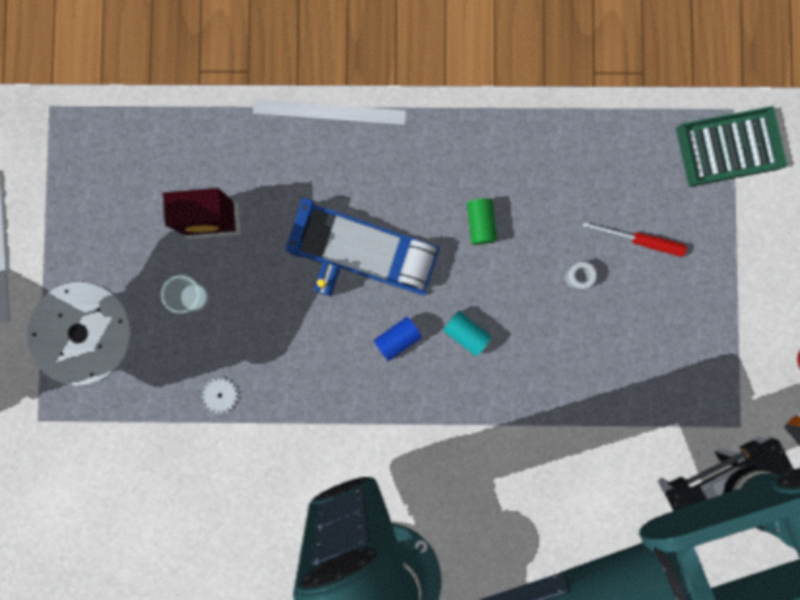

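View pics/scene0.png

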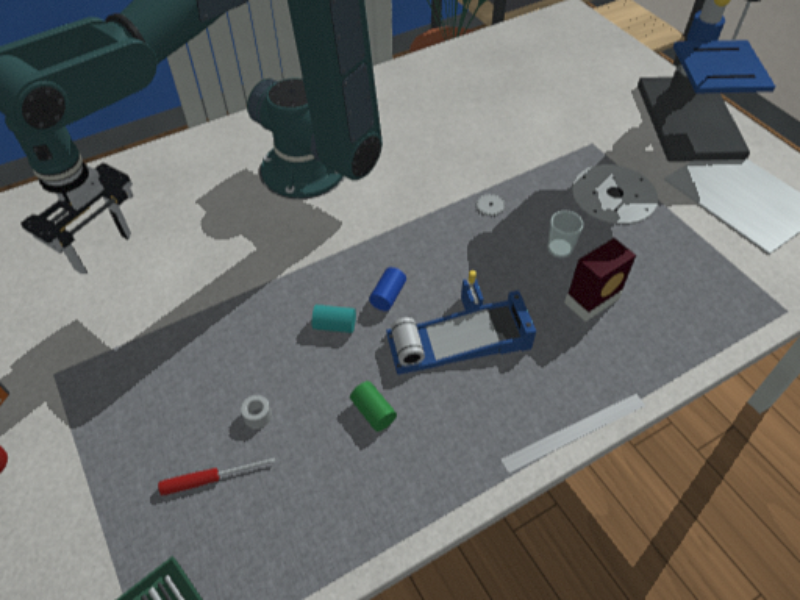

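The four cylinder-shaped things in the 800x600 top view are:
- white/steel with dark bands, on the jig, at (417,263)
- blue at (397,339)
- turquoise at (467,333)
- green at (481,221)

Only the first is bright metal lying on the jig's landing, so that is the sleeve. The jig runs uphill from (430,275) to the stop at (300,225). The yellow knob is at (321,284). I'll confirm in a crop and measure.

```bash
python3 - <<'E'
from h import *
import pickle
a,b=pickle.load(open("s0.pkl","rb"))
save(a,"crop0.png",(165,110,300,245),4.4)
for n,s in(("top",a),("scene",b)):
    P=cloud(s); hsv=cv2.cvtColor(s["color"],cv2.COLOR_RGB2HSV); h,S,V=cv2.split(hsv)
    R=np.array(s["extrinsics"])[:3]; print(n,"cam",-R[:,:3].T@R[:,3], s["fx"])
    y=(h>20)&(h<35)&(S>120)&(V>90); 
    nn,l,st,c=cv2.connectedComponentsWithStats(y.astype(np.uint8))
    for i in range(1,nn):
        if st[i,4]>5: print("yel",c[i],st[i,4],ray(s,*c[i],.082).round(4),np.median(P[l==i],0).round(4))
    m=((h>100)&(h<130)&(S>110)&(V>40))
    nn,l,st,c=cv2.connectedComponentsWithStats(m.astype(np.uint8))
    for i in range(1,nn):
        if st[i,4]>60:
            q=P[l==i]; print("blue",c[i].round(1),st[i],np.median(q,0).round(3))
E
```

```text
top cam [ 0.44225707 -0.02328121  1.31144594] 433.51084822042935
yel [205.15789474 180.84210526] 19 [0.5536 0.1204 0.082 ] [0.5518 0.119  0.0958]
blue [223.1 159.3] [ 183  126   98   63 1076] [0.617 0.1   0.033]
blue [254.3 216.4] [239 203  31  28 473] [ 0.455 -0.019  0.046]
scene cam [ 1.23516565 -0.43908764  1.14338496] 438.80272988045334
yel [461.37931034   1.17241379] 29 [0.0562 1.3388 0.082 ] [0.4396 0.7612 0.4276]
yel [301.70967742 176.32258065] 31 [0.5491 0.1234 0.082 ] [0.554  0.12   0.0889]
yel [390.91428571 181.97142857] 35 [0.7084 0.3485 0.082 ] [0.7096 0.3466 0.0831]
blue [31.5  9.4] [   0    0   85   30 1411] [-1.341 -0.388 -0.145]
blue [262.    9.2] [251   0  26  23 471] [-1.341  1.109 -0.578]
blue [286.1   5.3] [282   0   9  13  96] [-1.338  1.317 -0.606]
blue [460.4  39. ] [ 431    7   65   53 1863] [0.388 0.928 0.21 ]
blue [83.4 67.2] [  42   36   74   54 1302] [-1.342 -0.203 -0.592]
blue [ 5.3 91.2] [  0  71  17  34 308] [-1.342 -0.691 -0.588]
blue [247.8 184.5] [236 171  24  28 404] [ 0.463 -0.025  0.045]
blue [303.3 212.1] [ 248  179   95   61 1222] [0.64  0.102 0.029]
```

View pics/crop0.png

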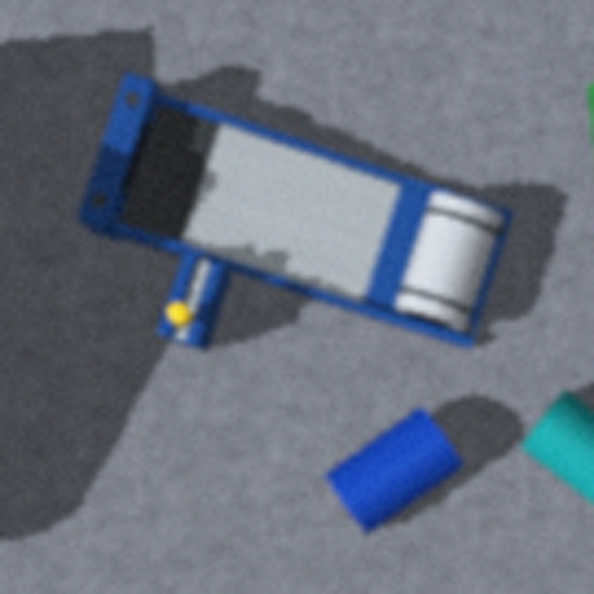

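```bash
cat > fit.py <<'E'
from h import *
import pickle
from scipy.optimize import least_squares
a,b=pickle.load(open("s0.pkl","rb"))
px=lambda u,v:(165+(u+.5)/4.4-.5,110+(v+.5)/4.4-.5)
C=[((128,72),.065,134,-52),((82,218),.065,134,52),((512,211),.018,-140,-49),((472,345),.018,-140,49),((178,312),.096,46,94)]
W=np.array([ray(a,*px(*c[0]),c[1])[:2] for c in C]); J=np.array([c[2:] for c in C])/1000
f=lambda p:(W-(np.array([[np.cos(p[2]),-np.sin(p[2])],[np.sin(p[2]),np.cos(p[2])]])@J.T).T-p[:2]).ravel()
r=least_squares(f,[.6,.1,1.2]);print("jig",r.x.round(4),np.degrees(r.x[2]));print((f(r.x)*1000).reshape(-1,2).round(1))
np.save("jig.npy",r.x)
E
python3 - <<'E'
exec(open("fit.py").read())
x,y,t=r.x; R=np.array([[np.cos(t),np.sin(t)],[-np.sin(t),np.cos(t)]])
for n,s in(("top",a),("scene",b)):
    P=cloud(s); q=P.reshape(-1,3); j=np.c_[(q[:,:2]-[x,y])@R.T,q[:,2]]*1000
    k=(abs(j[:,0]+105)<50)&(abs(j[:,1])<60)&(j[:,2]>48)&(j[:,2]<70); print(n,"sleeve z>48",k.sum(),np.median(j[k],0).round(1),j[k].min(0).round(1),j[k].max(0).round(1))
    k=(abs(j[:,0]-123)<25)&(abs(j[:,1])<65)&(j[:,2]>61)&(j[:,2]<75); print("stop",k.sum(),np.mean(j[k],0).round(1),j[k].min(0).round(1),j[k].max(0).round(1))
    k=(abs(j[:,0]-46)<25)&(abs(j[:,1]-94)<25)&(j[:,2]>72); print("knob",k.sum(),np.mean(j[k],0).round(1),j[k].max(0).round(1))
    k=(abs(j[:,0]-10)<25)&(abs(j[:,1])>30)&(abs(j[:,1])<70)&(j[:,2]>5)&(j[:,2]<50); print("side y",j[k].min(0).round(1),j[k].max(0).round(1))
    k=(abs(j[:,0])<200)&(abs(j[:,1])<60)&(j[:,2]>6); print("len x",j[k].min(0).round(1),j[k].max(0).round(1))
E
```

```text
jig [0.6272 0.0464 1.2652] 72.49072371747074
[[-1.9 -0.6]
 [-0.1 -3. ]
 [-0.8  2.9]
 [ 0.8  0.3]
 [ 1.9  0.5]]
top sleeve z>48 410 [-106.6    2.5   57.5] [-129.9  -38.3   48. ] [-82.2  42.3  67.5]
stop 251 [124.    1.7  65.7] [111.9 -49.9  61.2] [135.2  53.8  72.3]
knob 24 [46.2 93.6 93.1] [53.4 99.9 98.9]
side y [-15.  -69.6   5.1] [34.6 69.4 50. ]
len x [-194.7  -59.9    6.1] [199.8  59.9  72.3]
scene sleeve z>48 335 [-106.8    0.7   57.5] [-127.9  -38.3   48.2] [-82.5  45.4  66.5]
stop 209 [125.    1.8  65.6] [112.6 -49.5  61.2] [138.1  56.8  72. ]
knob 30 [47.9 92.6 89.4] [56.3 99.  99.9]
side y [-14.9 -67.    5.2] [34.8 69.2 44.5]
len x [-198.8  -58.7    6. ] [199.   59.8  72. ]
```

The crop shows the white sleeve with two dark end bands lying crosswise on the landing (crop centre 450,262), the knob at (178,312) and the stop at (120,150). First I turn the tool to the jig's yaw (72.5°), then compute the shifts.

```bash
cat > go.py <<'E'
# usage: go.py jx jy z(mm): remaining shift in tool axes (mm,deg)
from h import *
import sys
x,y,t=np.load("jig.npy"); o=get_obs(); p=np.array(o["tool_pos"]); yaw=o["ee_rot"][2]
R=np.array([[np.cos(t),-np.sin(t)],[np.sin(t),np.cos(t)]])
print("t",round(o["time"],2),"jig",((p[:2]-[x,y])@R*1000).round(1),"z",round(p[2]*1000,1),"yaw err(turn)",np.degrees(yaw-t).round(2),"rp",np.array(o["ee_rot"][:2]).round(4),
 "F(jig)",(np.array(o["wrist_force"][:2])@R).round(2),round(o["wrist_force"][2],2),"w",round(o["width"],4))
if len(sys.argv)>3:
    g=list(map(float,sys.argv[1:])); w=np.array([x,y])+R@np.array(g[:2])/1000; d=(w-p[:2])*1000
    print("tool shift",[round(d@[np.cos(yaw),np.sin(yaw)],1),round(d@[np.sin(yaw),-np.cos(yaw)],1),round(p[2]*1000-g[2],1)])
E
python3 -m creep '[[[0,0,0,-9],[0,0,0,-9],[0,0,0,-9],[0,0,0,-9],[0,0,0,-9.9],[0,0,0,0]]]' 0.42; python3 go.py -165 1.5 130
```

```text
time: 0.85
tool_pos: [0.2464, -0.4914, 0.2049]
ee_rot: [-3.141, -0.001, 1.264]
wrist_force: [-0.3, -1.2, -0.3]
width: 0.0402
t 0.85 jig [-627.4  201.3] z 204.9 yaw err(turn) -0.08 rp [-3.1409e+00 -8.0000e-04] F(jig) [-1.2  -0.11] -0.33 w 0.0402
tool shift [np.float64(462.7), np.float64(199.1), np.float64(74.9)]
```

```bash
python3 -m creep '[[[45,19,0,0],[45,19,0,0],[45,19,0,0],[45,19,0,0],[45,19,0,0],[45,19,0,0],[45,19,0,0],[45,19,0,0]]]'; python3 go.py -165 1.5 130
```

```text
time: 1.85
tool_pos: [0.5004, -0.1925, 0.2052]
ee_rot: [-3.141, 0.0, 1.263]
wrist_force: [-0.2, -1.1, 1.5]
width: 0.0397
t 1.85 jig [-266.   49.] z 205.2 yaw err(turn) -0.15 rp [-3.1414e+00  1.0000e-04] F(jig) [-1.12 -0.18] 1.47 w 0.0397
tool shift [np.float64(101.1), np.float64(47.3), np.float64(75.2)]
```

```bash
python3 -m creep '[[[50,22,20,0],[40,20,25,0],[10,5,25,0],[0,0,0,0],[0,0,0,0]]]'; python3 go.py -165 1.5 22
```

```text
time: 2.48
tool_pos: [0.5745, -0.1132, 0.1364]
ee_rot: [3.141, 0.0, 1.264]
wrist_force: [0.2, 0.1, 0.3]
width: 0.0392
t 2.48 jig [-168.1    2.2] z 136.4 yaw err(turn) -0.06 rp [3.1406e+00 4.0000e-04] F(jig) [ 0.12 -0.19] 0.29 w 0.0392
tool shift [np.float64(3.1), np.float64(0.7), np.float64(114.4)]
```

```bash
python3 -m creep '[[[0,0,30,0],[0,0,30,0],[0,0,30,0],[0,0,22,0],[0,0,0,0],[0,0,0,0]]]'; python3 go.py -140 1.5 24; python3 - <<'E'
from h import *
s=snapshot("scene"); save(s,"s1.png",(190,140,350,260),4.8)
E
```

```text
time: 3.22
tool_pos: [0.5756, -0.1136, 0.0258]
ee_rot: [3.138, 0.0, 1.265]
wrist_force: [-0.1, -0.7, -1.5]
width: 0.0393
t 3.23 jig [-168.1    1. ] z 25.8 yaw err(turn) -0.04 rp [3.1379e+00 1.0000e-04] F(jig) [-0.72 -0.13] -1.52 w 0.0393
tool shift [np.float64(28.1), np.float64(-0.5), np.float64(1.8)]
```

View pics/s1.png

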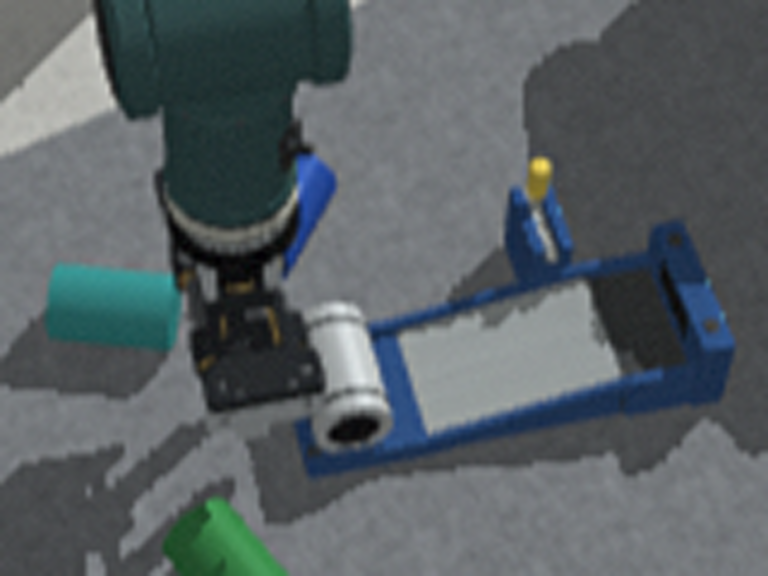

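The gripper stands behind the sleeve (crop 260,340), square to it, and the sleeve at (345,375) is untouched. Next is a slow approach to contact.

```bash
python3 -m creep '[[[5,0,0,0],[5,0,0,0],[4,0,0,0],[3,0,0,0],[2,0,0,0],[2,0,0,0],[2,0,0,0],[2,0,0,0]]]'; python3 go.py -135 1.5 24
```

```text
time: 4.28
tool_pos: [0.582, -0.0887, 0.0234]
ee_rot: [-3.142, 0.0, 1.266]
wrist_force: [0.7, -0.2, -0.4]
width: 0.0394
t 4.28 jig [-142.5    2.4] z 23.4 yaw err(turn) 0.03 rp [-3.1416e+00  1.0000e-04] F(jig) [ 0.05 -0.7 ] -0.41 w 0.0394
tool shift [np.float64(7.5), np.float64(0.9), np.float64(-0.6)]
```

```bash
python3 -m creep '[[[2,0,0,0],[2,0,0,0],[2,0,0,0],[2,0,0,0],[2,0,0,0],[2,0,0,0],[2,0,0,0],[2,0,0,0]]]'; python3 go.py -130 1.5 24; python3 - <<'E'
from h import *
s=snapshot("scene"); save(s,"s2.png",(190,140,350,260),4.8)
E
```

```text
time: 5.28
tool_pos: [0.5868, -0.0734, 0.0235]
ee_rot: [3.142, 0.0, 1.266]
wrist_force: [-1.1, -0.5, -0.4]
width: 0.0396
t 5.28 jig [-126.4    2.4] z 23.5 yaw err(turn) 0.04 rp [3.1415e+00 1.0000e-04] F(jig) [-0.86  0.9 ] -0.41 w 0.0396
tool shift [np.float64(-3.6), np.float64(0.9), np.float64(-0.5)]
```

View pics/s2.png

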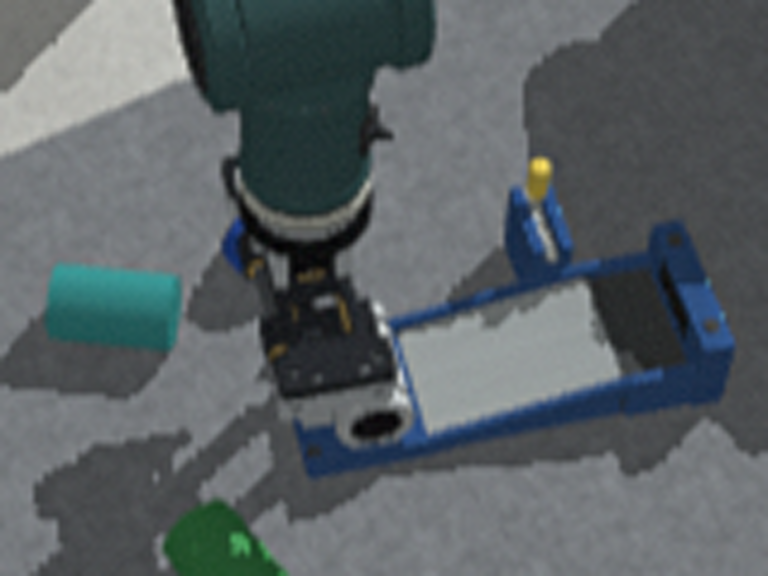

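The sleeve moved with the fingers: its end ring is now at crop (380,425), before (355,428). I continue steadily.

```bash
python3 -m creep '[[[2,0,0,0],[3,0,0,0],[3,0,0,0],[3,0,0,0],[3,0,0,0],[3,0,0,0],[3,0,0,0],[3,0,0,0]]]'; python3 -m creep '[[[3,0,0,0],[3,0,0,0],[3,0,-0.4,0],[3,0,-0.4,0],[3,0,-0.4,0],[3,0,-0.4,0],[3,0,-0.4,0],[3,0,-0.4,0]]]'; cat > sl.py <<'E'
from h import *
x,y,t=np.load("jig.npy"); R=np.array([[np.cos(t),-np.sin(t)],[np.sin(t),np.cos(t)]])
o=get_obs(); tx=((np.array(o["tool_pos"])[:2]-[x,y])@R*1000)[0]
for n in("top","scene"):
    q=cloud(snapshot(n)).reshape(-1,3); j=np.c_[(q[:,:2]-[x,y])@R,q[:,2]]*1000
    s=10+np.maximum(0,j[:,0]+60)*.176
    k=(abs(j[:,1])<36)&(j[:,0]>tx+10)&(j[:,0]<108)&(j[:,2]>s+14)&(j[:,2]<s+60)
    if k.sum()>5: # circle fit in x-z, r=25
        from scipy.optimize import least_squares
        P=j[k][:,[0,2]]; r=least_squares(lambda c:np.hypot(*(P-c).T)-25,[tx+33,P[:,1].max()-25],loss="soft_l1")
        print(n,k.sum(),"sleeve centre x,z",r.x.round(1),"ahead of tcp",round(r.x[0]-tx,1),"y",j[k][:,1].min().round(1),j[k][:,1].max().round(1))
E
python3 go.py; python3 sl.py
```

```text
time: 6.32
tool_pos: [0.5937, -0.0514, 0.0235]
ee_rot: [3.142, 0.0, 1.266]
wrist_force: [-0.4, -0.2, -0.2]
width: 0.0397
time: 7.32
tool_pos: [0.6009, -0.0286, 0.0259]
ee_rot: [3.142, 0.0, 1.266]
wrist_force: [-0.6, -1.5, 0.1]
width: 0.0398
t 7.33 jig [-79.4   2.5] z 25.9 yaw err(turn) 0.04 rp [3.1416e+00 1.0000e-04] F(jig) [-1.63  0.12] 0.1 w 0.0398
top 39 sleeve centre x,z [-47.2  39.8] ahead of tcp 32.2 y 10.5 35.3
scene 83 sleeve centre x,z [-42.7  30.7] ahead of tcp 36.6 y -36.0 32.1
```

In contact (centre about 33 mm ahead of the TCP) and on the ramp.

```bash
python3 -m creep '[[[3,0,-0.4,0],[4,0,-0.6,0],[4,0,-0.6,0],[4,0,-0.6,0],[4,0,-0.6,0],[4,0,-0.6,0],[4,0,-0.6,0],[4,0,-0.6,0]]]'; python3 -m creep '[[[4,0,-0.6,0],[4,0,-0.6,0],[4,0,-0.6,0],[4,0,-0.6,0],[4,0,-0.6,0],[4,0,-0.6,0],[4,0,-0.6,0],[4,0,-0.6,0]]]';python3 go.py; python3 sl.py
```

```text
time: 8.43
tool_pos: [0.6102, 0.0011, 0.0305]
ee_rot: [-3.142, 0.0, 1.266]
wrist_force: [-0.7, -1.8, 0.9]
width: 0.0394
time: 9.43
tool_pos: [0.6199, 0.0316, 0.0353]
ee_rot: [3.142, 0.0, 1.266]
wrist_force: [-0.7, -0.8, 1.5]
width: 0.0394
t 9.43 jig [-16.2   2.5] z 35.3 yaw err(turn) 0.04 rp [3.1415 0.    ] F(jig) [-0.99  0.42] 1.48 w 0.0394
top 23 sleeve centre x,z [16.8 51.7] ahead of tcp 33.0 y 11.0 35.8
scene 66 sleeve centre x,z [17.9 40.7] ahead of tcp 34.1 y -36.0 -25.6
```

```bash
python3 -m creep '[[[4,0,-0.5,0],[4,0,-0.5,0],[4,0,-0.5,0],[4,0,-0.5,0],[4,0,-0.5,0],[4,0,-0.5,0],[4,0,-0.5,0],[3,0,-0.4,0]]]';python3 go.py; python3 sl.py;  python3 - <<'E'
from h import *
s=snapshot("scene"); save(s,"s3.png",(190,140,350,260),4.8)
E
```

```text
time: 10.52
tool_pos: [0.6291, 0.0613, 0.0392]
ee_rot: [-3.142, 0.0, 1.266]
wrist_force: [-1.2, -1.6, 0.6]
width: 0.0392
t 10.53 jig [14.8  2.6] z 39.2 yaw err(turn) 0.05 rp [-3.1416e+00  1.0000e-04] F(jig) [-1.86  0.68] 0.64 w 0.0392
top 10 sleeve centre x,z [48.6 56.1] ahead of tcp 33.8 y 28.2 34.4
scene 62 sleeve centre x,z [49.2 43.1] ahead of tcp 34.4 y -36.0 -23.8
```

View pics/s3.png

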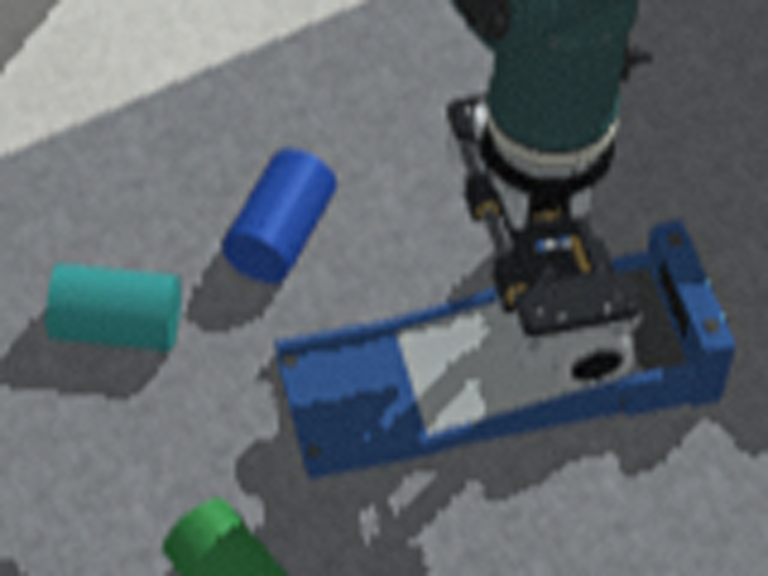

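The sleeve is on the upper ramp against the fingers (end ring at crop 598,365), square in the jig. Slower now over the crest.

```bash
python3 -m creep '[[[2,0,-0.3,0],[2,0,-0.3,0],[2,0,-0.3,0],[2,0,-0.3,0],[2,0,-0.2,0],[2,0,-0.2,0],[2,0,-0.2,0],[2,0,-0.2,0]]]'; python3 -m creep '[[[1.5,0,-0.2,0],[1.5,0,-0.2,0],[1.5,0,-0.2,0],[1.5,0,-0.2,0],[1.5,0,-0.2,0],[1.5,0,-0.2,0],[1.5,0,-0.2,0],[1.5,0,-0.2,0]]]'; python3 go.py; python3 sl.py
```

```text
time: 11.68
tool_pos: [0.634, 0.0764, 0.0412]
ee_rot: [3.141, -0.0, 1.266]
wrist_force: [-0.2, -1.0, -0.3]
width: 0.0396
time: 12.68
tool_pos: [0.6375, 0.0878, 0.0428]
ee_rot: [3.141, -0.0, 1.266]
wrist_force: [-0.7, -0.5, -0.3]
width: 0.0392
t 12.68 jig [42.6  2.5] z 42.8 yaw err(turn) 0.04 rp [ 3.1415 -0.    ] F(jig) [-0.69  0.46] -0.25 w 0.0392
top 21 sleeve centre x,z [87.3 56. ] ahead of tcp 44.7 y 13.3 35.9
scene 66 sleeve centre x,z [88.  46.1] ahead of tcp 45.4 y -36.0 -18.9
```

```bash
python3 -m creep '[[[1.5,0,-0.2,0],[1.5,0,-0.2,0],[1.5,0,0,0],[1.5,0,0,0],[1,0,0,0],[1,0,0,0],[0,0,0,0]]]'; python3 go.py 54 1.5 44; python3 sl.py
```

```text
time: 13.65
tool_pos: [0.6399, 0.0954, 0.0432]
ee_rot: [3.142, 0.0, 1.266]
wrist_force: [0.2, 0.4, 0.8]
width: 0.0392
t 13.65 jig [50.6  2.6] z 43.2 yaw err(turn) 0.05 rp [3.1415e+00 1.0000e-04] F(jig) [ 0.44 -0.04] 0.8 w 0.0392
tool shift [np.float64(3.4), np.float64(1.1), np.float64(-0.8)]
top 7 sleeve centre x,z [83.4 61.6] ahead of tcp 32.8 y 29.1 34.5
scene 62 sleeve centre x,z [88.4 46.8] ahead of tcp 37.8 y -36.0 -20.1
```

The sleeve has dropped into the seat. I press gently to confirm it touches the stop.

```bash
python3 -m creep '[[[1,0,0,0],[1,0,0,0],[1,0,0,0],[0,0,0,0]]]'; python3 go.py;python3 -m creep '[[[0.5,0,0,0],[0.5,0,0,0],[0,0,0,0]]]'; python3 go.py
```

```text
time: 14.25
tool_pos: [0.6408, 0.0982, 0.0432]
ee_rot: [3.142, 0.0, 1.266]
wrist_force: [0.1, -0.6, 0.3]
width: 0.0394
t 14.25 jig [53.6  2.6] z 43.2 yaw err(turn) 0.04 rp [3.1416e+00 1.0000e-04] F(jig) [-0.54 -0.29] 0.27 w 0.0394
time: 14.62
tool_pos: [0.6411, 0.0992, 0.0431]
ee_rot: [3.142, 0.0, 1.266]
wrist_force: [0.2, -0.0, -0.3]
width: 0.0393
t 14.62 jig [54.5  2.6] z 43.1 yaw err(turn) 0.04 rp [3.1416 0.    ] F(jig) [ 0.02 -0.17] -0.26 w 0.0393
```

```bash
for i in 1; do python3 -m creep '[[[0.5,0,0,0],[0.5,0,0,0],[0,0,0,0]]]' >/dev/null; python3 go.py; done; python3 -m creep '[[[0.5,0,0,0],[0.5,0,0,0],[0,0,0,0]]]' >/dev/null; python3 go.py
```

```text
t 15.0 jig [54.8  2.6] z 43.2 yaw err(turn) 0.03 rp [-3.1415e+00  1.4000e-03] F(jig) [-2.5   0.79] 0.91 w 0.0394
t 15.38 jig [54.8  2.6] z 43.2 yaw err(turn) 0.01 rp [-3.1412e+00  3.1000e-03] F(jig) [-5.73  0.3 ] 1.84 w 0.0393
```

Touching the stop (5.7 N reaction). Back off, rise, shut the gripper and go round to the knob's +y side.

```bash
python3 -m creep '[[[-2,0,0,0],[-5,0,0,0],[-10,0,0,0],[-8,0,-5,0],[0,0,-30,0],[0,0,-40,0],[0,0,-30,0],[0,0,0,0]]]' 0; python3 go.py 46 128 146; python3 sl.py
```

```text
time: 16.38
tool_pos: [0.6362, 0.077, 0.1523]
ee_rot: [3.134, -0.003, 1.266]
wrist_force: [-0.2, 0.6, -0.1]
width: 0.0007
t 16.38 jig [31.9  0.6] z 152.3 yaw err(turn) 0.02 rp [ 3.1342e+00 -2.7000e-03] F(jig) [0.54 0.4 ] -0.08 w 0.0007
tool shift [np.float64(14.2), np.float64(-127.4), np.float64(6.3)]
top 41 sleeve centre x,z [85.  57.4] ahead of tcp 53.2 y 13.6 35.9
scene 353 sleeve centre x,z [90.3 55.4] ahead of tcp 58.4 y -36.0 35.9
```

```bash
python3 -m creep '[[[4,-35,0,0],[5,-45,0,0],[5,-40,0,0],[0,-9,0,0],[0,0,0,0],[0,0,0,0]]]'; python3 go.py 46.5 128 75;python3 - <<'E'
from h import *
s=snapshot("scene"); save(s,"s4.png",(250,120,370,240),4.8)
E
```

```text
time: 17.23
tool_pos: [0.5162, 0.1287, 0.1476]
ee_rot: [-3.141, 0.001, 1.265]
wrist_force: [-0.2, -0.1, 0.7]
width: 0.0003
t 17.23 jig [ 45.1 130.6] z 147.6 yaw err(turn) -0.01 rp [-3.1415e+00  5.0000e-04] F(jig) [-0.19  0.19] 0.67 w 0.0003
tool shift [np.float64(1.4), np.float64(2.6), np.float64(72.6)]
```

View pics/s4.png

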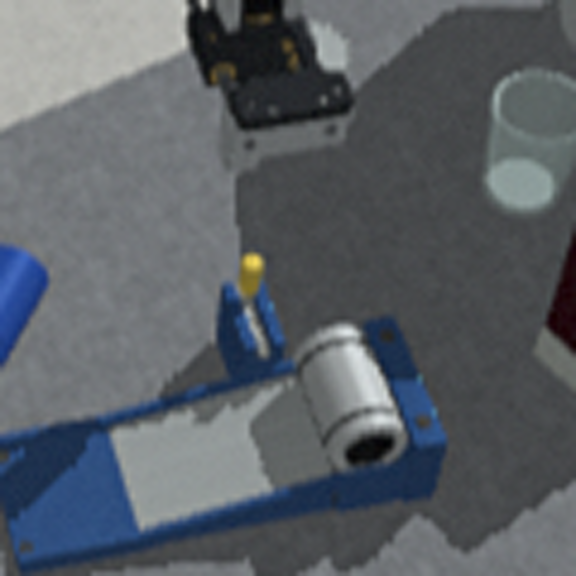

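The sleeve (350,400) sits in the seat against the stop, and the knob is at (252,275) with the tool clear of it. Descend beside the knob.

```bash
python3 -m creep '[[[1,0,25,0],[0,0,25,0],[0,0,22,0],[0,0,0,0],[0,0,0,0]]]'; python3 go.py 46.5 113 75;python3 - <<'E'
from h import *
s=snapshot("scene"); save(s,"s5.png",(250,120,370,240),4.8)
E
```

```text
time: 17.9
tool_pos: [0.5167, 0.13, 0.0769]
ee_rot: [3.14, -0.0, 1.265]
wrist_force: [-0.1, -0.4, 0.0]
width: 0.0003
t 17.9 jig [ 46.5 130.5] z 76.9 yaw err(turn) 0.01 rp [ 3.1404e+00 -4.0000e-04] F(jig) [-0.42 -0.07] 0.05 w 0.0003
tool shift [np.float64(-0.0), np.float64(17.5), np.float64(1.9)]
```

View pics/s5.png

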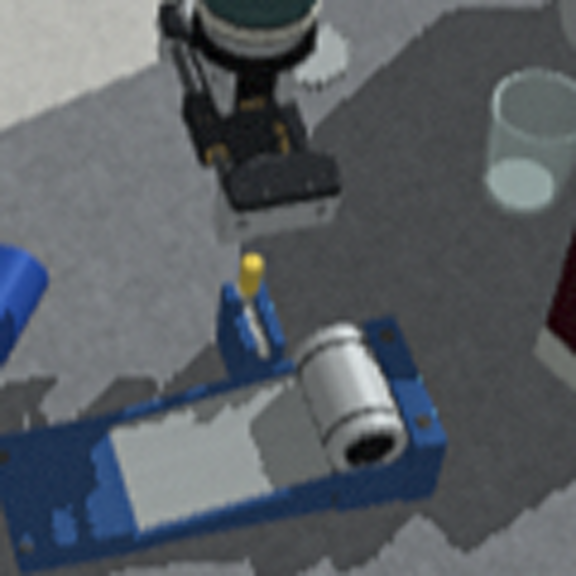

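The tool is beside the knob (252,275), which has not been touched. Now push in jig -y, which is tool +y.

```bash
python3 -m creep '[[[0,5,0,0],[0,5,0,0],[0,4,0,0],[0,4,0,0],[0,4,0,0],[0,4,0,0],[0,4,0,0],[0,4,0,0]]]'; python3 go.py; python3 -m creep '[[[0,4,0,0],[0,4,0,0],[0,3,0,0],[0,3,0,0],[0,2,0,0],[0,0,0,0]]]'; python3 go.py
```

```text
time: 18.95
tool_pos: [0.5481, 0.12, 0.0761]
ee_rot: [-3.141, 0.0, 1.266]
wrist_force: [-1.4, 0.4, 1.6]
width: 0.0005
t 18.95 jig [46.4 97.5] z 76.1 yaw err(turn) 0.05 rp [-3.1413e+00  2.0000e-04] F(jig) [-0.06  1.45] 1.56 w 0.0005
time: 19.7
tool_pos: [0.5637, 0.1151, 0.0762]
ee_rot: [3.141, 0.0, 1.266]
wrist_force: [-1.0, 0.6, 0.0]
width: 0.0003
t 19.7 jig [46.4 81.2] z 76.2 yaw err(turn) 0.04 rp [3.1409 0.    ] F(jig) [0.26 1.15] 0.04 w 0.0003
```

```bash
python3 -m creep '[[[0,1.5,0,0],[0,1.5,0,0],[0,1,0,0],[0,1,0,0],[0,0,0,0]]]'>/dev/null; python3 go.py; python3 -m creep '[[[0,1,0,0],[0,1,0,0],[0,0,0,0]]]'>/dev/null; python3 go.py;  python3 -m creep '[[[0,1,0,0],[0,0,0,0]]]'>/dev/null; python3 go.py
```

```text
t 20.32 jig [46.4 76.4] z 76.1 yaw err(turn) 0.04 rp [3.1414 0.    ] F(jig) [-0.4   1.53] 0.63 w 0.0006
t 20.7 jig [46.4 74.8] z 76.1 yaw err(turn) 0.04 rp [-3.1409e+00  1.0000e-04] F(jig) [-0.64  3.63] 1.4 w 0.0002
t 20.95 jig [46.4 74.8] z 76.1 yaw err(turn) 0.05 rp [-3.1389e+00  3.0000e-04] F(jig) [0.25 5.15] 2.89 w 0.0004
```

```bash
python3 -m creep '[[[0,1,0,0],[0,1,0,0],[0,0,0,0]]]'>/dev/null; python3 go.py; python3 -m creep '[[[0,-3,0,0],[0,-8,0,0],[0,-15,0,0],[0,-15,-10,0],[0,-20,-40,0],[0,0,-50,0],[0,0,0,0],[0,0,0,0]]]'; python3 go.py; python3 sl.py; python3 - <<'E'
from h import *
x,y,t=np.load("jig.npy"); R=np.array([[np.cos(t),-np.sin(t)],[np.sin(t),np.cos(t)]])
s=snapshot("top"); save(s,"t6.png",(165,110,300,245),2.9)
h=snapshot("scene"); save(h,"s6.png",(250,120,370,240),3.2)
cv2.imwrite("pics/f6.png",np.hstack([cv2.resize(cv2.imread("pics/t6.png"),(390,390)),cv2.resize(cv2.imread("pics/s6.png"),(390,390))]))
for n,s in(("top",s),("scene",h)):
    q=cloud(s).reshape(-1,3); j=np.c_[(q[:,:2]-[x,y])@R,q[:,2]]*1000
    c=cv2.cvtColor(s["color"],cv2.COLOR_RGB2HSV).reshape(-1,3)
    k=(c[:,0]>18)&(c[:,0]<35)&(c[:,1]>120)&(c[:,2]>80)&(abs(j[:,0]-46)<20)&(abs(j[:,1]-60)<60); print(n,"knob",k.sum(),j[k].mean(0).round(1))
    k=(abs(j[:,0]-46)<6)&(abs(j[:,1]-22)<20)&(j[:,2]>44)&(j[:,2]<60); print("bolt pts",k.sum(),j[k].min(0).round(1) if k.any() else "")
E
```

```text
t 21.32 jig [46.4 74.7] z 76.1 yaw err(turn) 0.08 rp [-3.1347e+00  8.0000e-04] F(jig) [ 0.43 10.09] 6.37 w 0.0004
time: 22.32
tool_pos: [0.5142, 0.1307, 0.1764]
ee_rot: [3.141, -0.0, 1.266]
wrist_force: [-0.4, 0.8, -0.0]
width: 0.0003
t 22.32 jig [ 46.4 133.1] z 176.4 yaw err(turn) 0.05 rp [ 3.1409e+00 -2.0000e-04] F(jig) [0.6  0.64] -0.03 w 0.0003
top 300 sleeve centre x,z [89.3 55.7] ahead of tcp 42.9 y -35.6 18.6
scene 353 sleeve centre x,z [90.4 55.4] ahead of tcp 44.0 y -36.0 36.0
top knob 4 [42.  56.9 87.7]
bolt pts 4 [42.9 17.  46.6]
scene knob 32 [48.5 57.3 92.9]
bolt pts 20 [44.8 17.2 46.6]
```

View pics/f6.png

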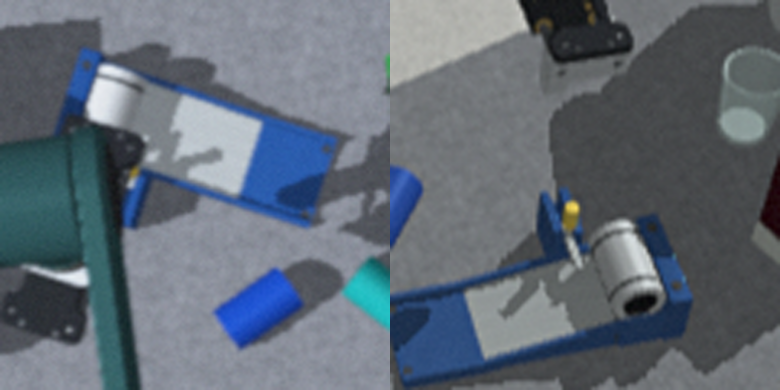

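Both views show the sleeve against the stop, with the bolt extended over the ramp behind it (right panel 573,250) and the knob at (571,214). I cross-check the knob travel by the same ray method before and after, on the stored first picture and a new one.

```bash
python3 - <<'E'
from h import *
import pickle
x,y,t=np.load("jig.npy"); R=np.array([[np.cos(t),-np.sin(t)],[np.sin(t),np.cos(t)]])
for s in(pickle.load(open("s0.pkl","rb"))[1],snapshot("scene")):
    c=cv2.cvtColor(s["color"],cv2.COLOR_RGB2HSV); m=cv2.inRange(c,(18,110,80),(36,255,255)); m[:,:285]=0;m[:,330:]=0;m[:155]=0;m[220:]=0
    v,u=np.nonzero(m); i=v<=v.min()+3
    for w,k,z in(("all",v>0,.082),("top",i,.094)): print(w,k.sum(),u[k].mean().round(1),v[k].mean().round(1),((ray(s,u[k].mean(),v[k].mean(),z)[:2]-[x,y])@R*1000).round(1))
E
```

```text
all 33 301.7 176.4 [50.  97.4]
top 18 302.0 174.7 [49.1 94.5]
all 33 305.1 185.6 [49.5 59.5]
top 16 305.4 183.7 [49.1 57.7]
```

The ray method gives 37–38 mm of travel against 40, within pixel noise of roughly ±2 mm. The 10 N hard stop says it is home, but I'll check closer with the wrist camera.

```bash
python3 - <<'E'
from h import *
x,y,t=np.load("jig.npy"); R=np.array([[np.cos(t),-np.sin(t)],[np.sin(t),np.cos(t)]])
s=snapshot("wrist"); save(s,"w7.png",None,1.5)
c=cv2.cvtColor(s["color"],cv2.COLOR_RGB2HSV); m=cv2.inRange(c,(18,110,60),(36,255,255))
n,l,st,ce=cv2.connectedComponentsWithStats(m)
for i in range(1,n):
    if st[i,4]>40: q=cloud(s)[l==i]; j=np.c_[(q[:,:2]-[x,y])@R,q[:,2]]*1000; print(ce[i].round(1),st[i],np.median(j,0).round(1),np.percentile(j,3,0).round(1),np.percentile(j,97,0).round(1))
E
```

```text
[326.3 190.9] [317 182  19  19 233] [50.7 57.3 95.7] [43.6 50.3 73.2] [55.4 61.8 97.4]
[244.6 294.5] [243 266   4  56 197] [ 74.3 133.6 292.2] [ 67.3 133.3 285.6] [ 78.4 134.1 294.1]
[253.9 277.1] [253 266   4  28  66] [ 77.6 131.2 289. ] [ 74.3 130.8 284.3] [ 78.6 131.5 291.6]
[254.6 308.3] [253 295   4  27  98] [ 71.2 131.  293.1] [ 66.6 130.7 291.8] [ 74.1 131.5 294.2]
[209.1 344.9] [  28  336  319   15 3271] [ 65.3 138.1 299.4] [ 64.4 111.1 296.6] [ 66.3 182.1 301.3]
```

View pics/w7.png

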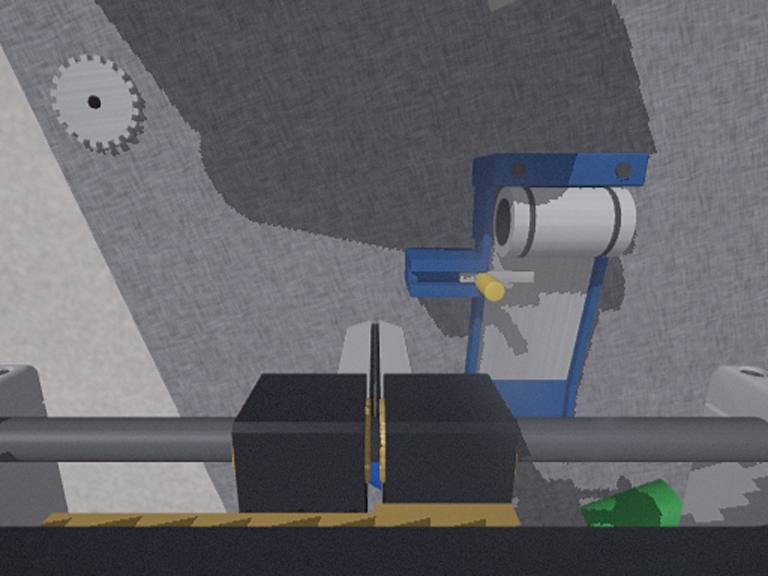

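The wrist view shows the knob at (490,288), the bolt across the ramp to (533,277), and the sleeve at (568,222) against the stop. I check for bias against the guide's known +y end (y=106, z=60) and the stop's sides in the same picture.

```bash
python3 - <<'E'
from h import *
x,y,t=np.load("jig.npy"); R=np.array([[np.cos(t),-np.sin(t)],[np.sin(t),np.cos(t)]])
s=snapshot("wrist"); J=lambda u,v,z:((ray(s,u/1.5,v/1.5,z)[:2]-[x,y])@R*1000).round(1)
print("guide +y top edge",J(405,249,.06),J(406,280,.06)); print("stop top front corners",J(475,186,.065),J(643,184,.065)); print("stop back corners",J(496,155,.065),J(648,153,.065))
print("knob top",J(494,291,.096)); print("bolt tip",J(534,277,.054)); print("sleeve back silhouette top",J(560,190,.08))
q=cloud(s).reshape(-1,3); j=np.c_[(q[:,:2]-[x,y])@R,q[:,2]]*1000
def rng(k,n): print(n,k.sum(),np.percentile(j[k],2,0).round(1),np.percentile(j[k],98,0).round(1))
rng((abs(j[:,2]-60)<4)&(abs(j[:,0]-46)<25)&(j[:,1]>45)&(j[:,1]<120),"guide"); rng((abs(j[:,2]-65)<4)&(j[:,0]>114)&(j[:,0]<145)&(abs(j[:,1])<65),"stop")
rng((j[:,2]>91)&(j[:,2]<101)&(abs(j[:,0]-46)<20)&(abs(j[:,1]-55)<20),"knobtop"); rng((j[:,2]>74)&(j[:,2]<90)&(abs(j[:,0]-87)<20)&(abs(j[:,1])<50),"sleeve top")
E
```

```text
guide +y top edge [ 70.2 110.4] [ 47.1 109.3]
stop top front corners [114.5  63.8] [115.9 -50.7]
stop back corners [134.7  51. ] [136.  -50.7]
knob top [48.5 54.7]
bolt tip [48.1 13. ]
sleeve back silhouette top [112.1  12. ]
guide 817 [35.4 53.3 56.6] [ 62.5 106.   61.7]
stop 2298 [114.5 -47.8  62.7] [136.   51.7  67.8]
knobtop 164 [43.2 49.3 91.8] [55.4 61.6 98. ]
sleeve top 2668 [ 73.7 -37.7  74.3] [105.9  40.3  81.3]
```

After removing the common bias (stop centre reads y +2.0, x about +2.5), the knob is at y ≈ 53.5 (home is 54) and the sleeve at x ≈ 87 (seat is 87). The robot is clear of everything, so I hand in.

```bash
python3 go.py; python3 -c "
from bench import ticket
print(ticket.close_job())"
```

```text
t 22.68 jig [ 46.2 133. ] z 175.1 yaw err(turn) 0.03 rp [-3.1398e+00  1.0000e-03] F(jig) [0.16 0.68] -0.44 w 0.0001
the job is handed in; nothing more can be done
None
```

The sleeve is in the seat against the stop, and the keeper is pushed fully home with its bolt across the ramp behind it. I handed the job in at 22.7 s with the tool clear of everything.

- **Sleeve:** I pushed it up with two part-open fingertips at about 16–32 mm/s. My checks found it against the fingers up to the crest, where it dropped into the seat on its own. I then pressed it lightly to the stop, which pushed back with 5.7 N. The last wrist picture puts its centre at x ≈ 87 mm (the seat is 87).
- **Keeper:** I pushed the knob with the shut fingers until it stopped moving while the force rose from 3.6 to 10 N. The last wrist picture puts it at y ≈ 53.5 mm (home is 54), with the bolt reaching across the ramp behind the sleeve. Both wrist figures have the picture's offset of about 2–2.5 mm taken out, judged from the stop block.
- **Disagreement:** the coarser scene camera gave only 35–38 mm of knob travel instead of 40. I put that down to its roughly 4 mm pixels and trusted the hard stop and the wrist view.
- **Other things on the bench:** I did not push anything else, and nothing looked moved in the pictures I viewed. I did not measure them again.

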